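Lock the copy board's stop and hold the scale block against it

ROBOT

A 7-joint arm with a two-finger parallel gripper is mounted at the origin on a cart in front of the work surface, level with it; the furniture and walls round the work are solid. World frame = base frame: x ahead of the robot, y to its left, z up, the work surface at z = 0. Lengths are in m, angles in rad, forces in N, time in s.
With the tool pointing down it reaches from about 0.425 to 0.875 m from the base axis. Payload 4.7 kg.
Tool frame: the origin (TCP) lies at the very end of the fingers, on their centre line; the grasp point (between the pads) lies 19 mm behind it; z points along the fingers, y is the line along which they close (so a half turn about z gives the same grasp; the last joint's range is limited). The gripper opens to 87 mm and grips with 3 to 60 N. Pads are 19 mm wide; open, the fingers measure 117 mm over their backs; the gripper's body (75 mm by 190 mm) begins 51 mm behind the grasp point.
Start: joints at [1.173, 0.321, -0.07, 1.45, 0.023, 1.371, -0.057], TCP at [0.26, -0.596, 0.223] pointing down, gripper open.
Joint ranges: [-2.86, 2.86], [-0.3, 2.09], [-1.38, 1.24], [0.06, 2.45], [-1.56, 4.7], [0.09, 2.05], [-2.69, 2.69]. Speed limits (rad/s): [2.57, 2.57, 3.14, 3.14, 3.14, 3.14, 3.14].

INTERFACE

Orientations are given as a rotation vector (axis times angle).
In Python, from bench import ctrl, get_image, job gives the robot as it stands.
- The arm moves only by the shell command python3 -m crank 'ROWS' [FORCE]. ROWS is JSON, a list that holds one entry, the list of rows, each a list of 5 numbers: the shift along the tool's x, y, z in mm, then the turn about the tool's z in rad, then the closure, from -1 (fully open) to 1 (shut), so that 0 is half open. A call has 1 to 10 rows; each row shifts and turns the commanded pose from where the row before left it, along the tool's axes as they then stand; what a row does not reach is not made up. A row lasts 1/12 s, in which the tool goes at most 41.7 mm and 7.16 degrees, less where a joint would pass 70% of its speed; a pose out of reach is approached as far as the arm can. A call with a gripper value outside its range is refused whole. The fingers move at their own pace and stop on an object; FORCE is the grip in N (left out, the last holds). Time passes only in rows, so rows that do not move let the fingers close. It gives the time, the measured TCP pose, the force, the opening and the grip force at its end, in the units of the state.
- ctrl.get_state(): the state, without advancing time (a new reading comes with each control period).
- get_image(name): name is "side" or "top" or "wrist"; returns a dict with "pixels" (480x640x3 uint8, red, green, blue), "fx", "fy", "cx", "cy" (pixels), "T" (4x4, takes a point from camera to world coordinates); the wrist camera has in their place "T_tool_cam" (4x4, takes a point from camera to tool coordinates, whose origin is the TCP and whose axes are the flange's). Camera axes: x right, y down, z forward; pixel columns grow to the right and rows downward; lengths in m; the calibration is good to about 2 mm. A picture is of the moment at which its call begins: read the wrist's pose just before it. There is no depth.
- job.close_job(): hands the job in; it is judged then, once.
The state is a dict: "time": time; "joint_positions": joint angles; "qd": joint speeds; "joint_torque": joint torques, N m; "position": TCP position; "tool_rot": TCP orientation; "ft_force": force on the tool from outside, world axes, zero at the start; "torque": the same for the moment, N m; "grip_width": opening from 0.0 (shut) to 1.0 (fully open); "grip_force": force on a finger pad.
Only numpy, scipy, OpenCV 4.12 (cv2) and the standard library are available. Lean on these libraries where they do the work, as an engineer would, in place of code of your own. Each camera call takes 0.05 s, during which the arm holds its last target. There are 200 camera calls.

TASK

Turn the orange lever of the lock collar on the copy board clockwise as far as it goes, to its locked mark, so that the end stop cannot creep. Then lay the black-and-white photo scale block flat on the board, along the middle between the two white lines, and push its end squarely and gently against the sprung rubber pad until the pad's yellow pointer stands in the green field (about 7 newtons), never driving the pad hard to its end. Finish while still holding it there with that steady push, so that a colleague can screw the retaining clips over it; do not let go, and leave the other things on the table alone.

Things in the scene. Friction and masses are not known exactly. Their poses are not given: they have to be found in the camera images.
- copy_board: Grey board fixed to the table, 110 (x) x 260 (y) x 8 mm. Origin: centre of its underside; z up. The lane for the block runs along y, middle at x = 0, between white lines at x = -15 and +15 mm, y -112 to 22 mm. Near its +y end: blue stop housing, x -30 to 30, y 57 to 127, top at z = 32 mm, with the sprung pad before it; steel pin for the lever at x = 9, y = 119 mm, top at z = 44 mm.
- stop_pad: Black rubber pad of the sprung stop, 40 mm wide (x), 8 mm thick, z = 9 to 29 mm above the table; slides along the board's y. Thin yellow pointer on its -x side, level with its front face. Origin: under the middle of its front face (looks to the board's -y, takes the block's end), at table height; axes as the board's. At rest the face is at y = 30 mm of the board.
- stop_slide (a joint): How far the pad is pushed in, towards the board's +y, in m: 0 at rest, hard end 0.018. A spring of 800 N/m, no preload: 0.0085 takes about 7 N. The strip beside the pad, at x = -28 to -44 mm of the board, 3 mm high, has a green field from 0.0055 to 0.0115 (4.4 to 9.2 N); its red field starts at 0.012.
- lock_collar (a joint): Black ribbed ring 44 mm across with an orange lever, on the blue housing; vertical axis, value in rad, grows clockwise seen from above. 0: fully open, lever 164 degrees anticlockwise of the board's +x. 1.3: locked mark and hard end, lever along the board's +y beside the pin, white line of the ring meets that of the housing. Friction 0.06 N m; it stays where left.
- collar_axis (a point): Point on the collar's vertical axis, 50 mm above the table, at x = 0, y = 92 mm of the board.
- lever_grip (a point): Place to take the lever, 45 mm from the collar's axis and 50 mm above the table. The lever is a straight orange bar 12 mm thick, running radially from 14 to 60 mm from the axis, from z = 38 to 58 mm above the table. The point's x axis points outward along the lever.
- photo_scale: Black block with a black-and-white chequered top, 20 mm (x) x 118 mm (y) x 10 mm, about 40 g, loose on the table, rigid; either end may go to the pad. Origin: centre of its underside; z up.
- eraser: Bystander: blue and white eraser, 19 x 42 x 12 mm; origin under its centre.
- battery_pack: Bystander: black camera battery, 36 x 52 x 15 mm; origin under its centre.
- folding_loupe: Bystander: small folding loupe, 29 x 48 x 22 mm; origin under its centre.
- soft_brush: Bystander: red-handled brush, 11 x 165 x 11 mm, lying along its y; origin under its centre.
- card_case: Bystander: flat grey card case, 46 x 62 x 11 mm; origin under its centre.
- tape_measure: Bystander: round red tape measure, 56 x 55 x 18 mm; origin under its centre.
Mind the look-alikes: they are no part of the job. What is shaped like the photo_scale but blue is not meant.

How it is judged:
On the way, in this order (a step that is already met when the one before it is completed fails the run):
1. the lock collar is turned to its locked mark (value of joint lock_collar above 1.15 rad), for 0.2 s.
2. the scale block lies in the lane and presses the pad with the force of the green field (x of photo_scale in the frame of copy_board between -0.006 and 0.006 m and z of photo_scale in the frame of copy_board between 0.004 and 0.012 m and angle between photo_scale's own z axis and vertical below 0.07 rad and angle between the y axis of photo_scale and the y axis of copy_board, either way round below 0.08 rad and contact force between photo_scale and stop_pad between 3.8 and 10 N and value of joint stop_slide between 0.0045 and 0.0125 m and contact force between photo_scale and the fingers above 2 N), for 0.3 s.
At the end, for the whole second after the job is handed in: Collar beyond 1.15 of 1.3 rad; block flat on the board (within 4 mm, 4 deg), within 6 mm and 4.5 deg of the lane's middle line, pressing the pad with 3.8 to 10 N (pad in 4.5 to 12.5 mm), at rest, and still held or pushed by the gripper (over 2 N) (all of step 2 and value of joint lock_collar above 1.15 rad and linear speed of photo_scale below 0.02 m/s); the arm keeps its last pose, push and grip.
It fails at once if the scale block or the robot drives the pad hard against its end (contact force between photo_scale and stop_pad above 20 N or value of joint stop_slide above 0.0165 m).
It fails at once if a bystander is moved by more than 25 mm (distance of any of eraser, battery_pack, folding_loupe, soft_brush, card_case, tape_measure from where it was at the start of the episode above 0.025 m).
It also fails if it takes over 51 s, if anything falls off the work surface, if the arm or the gripper's body presses on something with over 40 N, if the wrist force passes 120 N, or if a joint passes its speed limit or range.

## Working session

There is one attempt and no reset: what is moved stays moved. The work goes in short steps, Python scripts to look and compute and a shell command to move; the robot and the scene stay as the last step left them, time stands still between calls to the robot, and variables do not carry over. Pictures are saved under pics/ and viewed, at most 13 in all, crops included, and the job is handed in when it is done.

```bash
mkdir -p pics; ls; cat > h.py <<'E'
import numpy as np, cv2
from bench import ctrl, get_image, job
from scipy.spatial.transform import Rotation as R
def snap(n,f):
    s=ctrl.get_state(); im=get_image(n); cv2.imwrite(f,im["pixels"][:,:,::-1]); 
    T=im.get("T")
    if T is None:
        A=np.eye(4);A[:3,:3]=R.from_rotvec(s["tool_rot"]).as_matrix();A[:3,3]=s["position"];T=A@np.array(im["T_tool_cam"])
    np.savez(f+".npz",T=T,k=[im["fx"],im["fy"],im["cx"],im["cy"]]); return s
def w(f,u,v,z):
    d=np.load(f+".npz");T=d["T"];fx,fy,cx,cy=d["k"]
    r=T[:3,:3]@np.array([(u-cx)/fx,(v-cy)/fy,1]);o=T[:3,3]
    return o+r*(z-o[2])/r[2]
def px(f,p):
    d=np.load(f+".npz");T=d["T"];fx,fy,cx,cy=d["k"]
    c=T[:3,:3].T@(np.array(p)-T[:3,3]);return np.array([fx*c[0]/c[2]+cx,fy*c[1]/c[2]+cy])
E
python3 - <<'E'
from h import *
s=snap("top","pics/top.png");print(s); snap("side","pics/side.png")
d=np.load("pics/top.png.npz");print(d["T"],d["k"])
E
```

```text
pics
{'time': 0.0, 'joint_positions': array([ 1.17311379,  0.32186383, -0.07007087,  1.45168974,  0.02260015,
        1.37081765, -0.05691676]), 'qd': array([-8.77427161e-04,  6.98069422e-04,  2.44741270e-05,  5.51164804e-04,
       -3.21700430e-04, -8.93170888e-04,  9.49954441e-04]), 'joint_torque': array([-8.47177180e-04, -4.91298580e+01, -4.04331805e-01, -3.12527490e+01,
       -6.37756381e-02,  4.37952520e-02,  1.59146066e-04]), 'position': array([ 0.25987548, -0.59516688,  0.22142751]), 'tool_rot': array([-3.07335418e+00, -6.41874059e-01,  7.98840412e-04]), 'ft_force': array([0.01814505, 0.24694257, 0.07192819]), 'torque': array([ 0.03680976, -0.0250141 ,  0.01347341]), 'grip_force': 0.0, 'grip_width': 0.9974831494295171}
[[-0.0201727  -0.99215408  0.1233829   0.41108937]
 [-0.99973281  0.02141032  0.00871296  0.0014158 ]
 [-0.01128626 -0.12317417 -0.99232089  1.10890638]
 [ 0.          0.          0.          1.        ]] [448.36758942 448.36758942 321.54767846 245.67782735]
```

View pics/top.png

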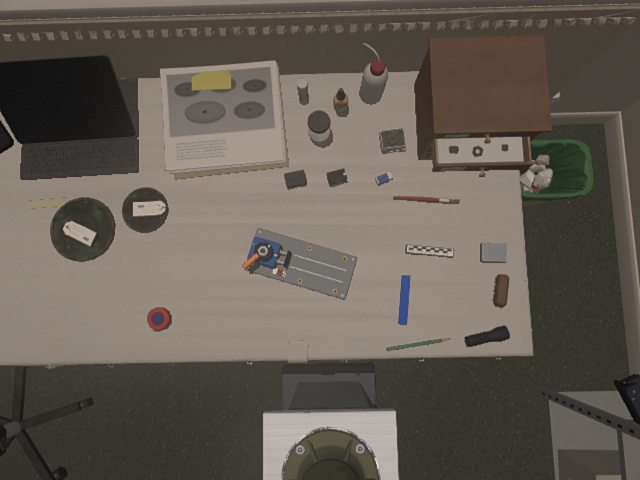

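The top view shows the board centred at about (302,264) with its housing on the left, at (263,251). The scale block is at (430,251), and the blue look-alike is at (404,300). I'll enlarge this region.

```bash
python3 - <<'E'
import cv2
a=cv2.imread("pics/top.png")
c=cv2.resize(a[222:305,235:365],None,fx=6,fy=6,interpolation=cv2.INTER_CUBIC)
cv2.imwrite("pics/c1.png",c)
c=cv2.resize(a[235:270,395:465],None,fx=10,fy=10,interpolation=cv2.INTER_CUBIC);cv2.imwrite("pics/c2.png",c)
E
```

```text
(no output)
```

View pics/c1.png

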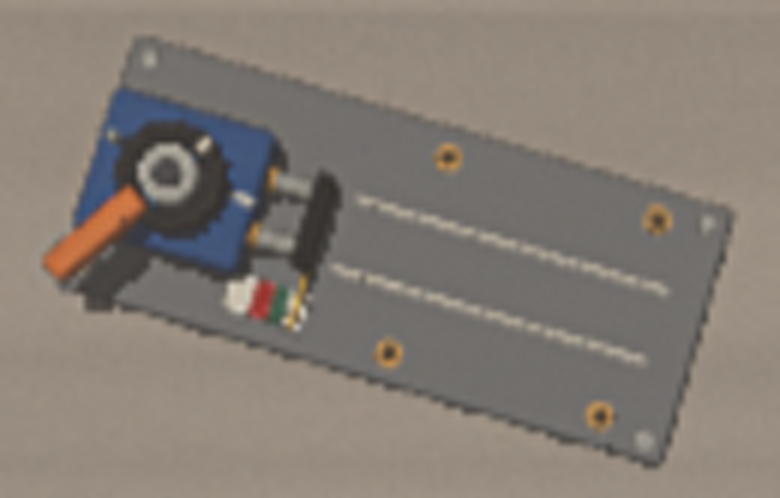

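View pics/c2.png

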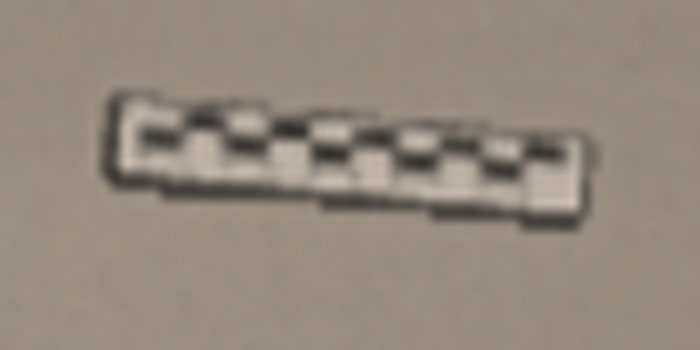

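```bash
python3 - <<'E'
from h import *
f="pics/top.png"
P=lambda u,v,z,k=6,o=(235,222):w(f,o[0]+(u+.5)/k-.5,o[1]+(v+.5)/k-.5,z)
img=[(135,37),(734,212),(660,467),(60,292)]
wp=np.array([P(u,v,.008)[:2] for u,v in img]); bp=np.array([[.055,.13],[.055,-.13],[-.055,-.13],[-.055,.13]])
def fit(b,q):
    H=(b-b.mean(0)).T@(q-q.mean(0)); th=np.arctan2(H[0,1]-H[1,0],H[0,0]+H[1,1]); c,s=np.cos(th),np.sin(th); M=np.array([[c,-s],[s,c]])
    t=q.mean(0)-M@b.mean(0); return th,t,(q-(b@M.T+t))*1000
th,t,e=fit(bp,wp);print("board",th,t,e)
c,s=np.cos(th),np.sin(th);M=np.array([[c,-s],[s,c]])
print("axis",t+M@[0,.092],"seen",P(167,172,.05))
l=P(57,268,.058)[:2]-(t+M@[0,.092]);print("lever len,world ang,board ang",np.hypot(*l),np.arctan2(l[1],l[0]),np.degrees(np.arctan2(l[1],l[0])-th))
for uv in [(320,178),(310,265)]: print("padface", M.T@(P(*uv,.029)[:2]-t))
for uv in [(358,200),(668,291),(335,267),(645,360)]: print("line",M.T@(P(*uv,.008)[:2]-t))
# block corners on top (z=.010)
Q=lambda u,v,z:P(u,v,z,10,(395,235))
bi=[(112,94),(590,135),(582,218),(110,178)]
q=np.array([Q(u,v,.010)[:2] for u,v in bi]); b=np.array([[.01,.059],[.01,-.059],[-.01,-.059],[-.01,.059]])
print("block",fit(b,q))
print(ctrl.get_state()["tool_rot"],R.from_rotvec(ctrl.get_state()["tool_rot"]).as_matrix().round(3))
E
```

```text
board -0.3041929850568059 [0.50513929 0.06365768] [[-0.12604502 -0.50013585]
 [-0.48817126  1.34113861]
 [ 1.11306469  1.52288861]
 [-0.49884841 -2.36389137]]
axis [0.53269543 0.15143386] seen [0.53482299 0.15167391 0.05      ]
lever len,world ang,board ang 0.05551834411537401 2.271079373298658 147.55223723047018
padface [0.01835654 0.03623479]
padface [-0.01651006  0.02991575]
line [0.01574137 0.02097356]
line [ 0.01532238 -0.11174407]
line [-0.01336709  0.02210101]
line [-0.01440927 -0.11045329]
block (np.float64(-0.10753670048048422), array([ 0.53087324, -0.25392511]), array([[ 0.38950578, -0.27262816],
       [ 0.35632126,  0.16725168],
       [-0.21178555,  1.13258805],
       [-0.53404149, -1.02721157]]))
[-3.07355370e+00 -6.41984325e-01  7.32009536e-04] [[ 0.916  0.4   -0.001]
 [ 0.4   -0.916  0.002]
 [-0.    -0.002 -1.   ]]
```

View pics/side.png

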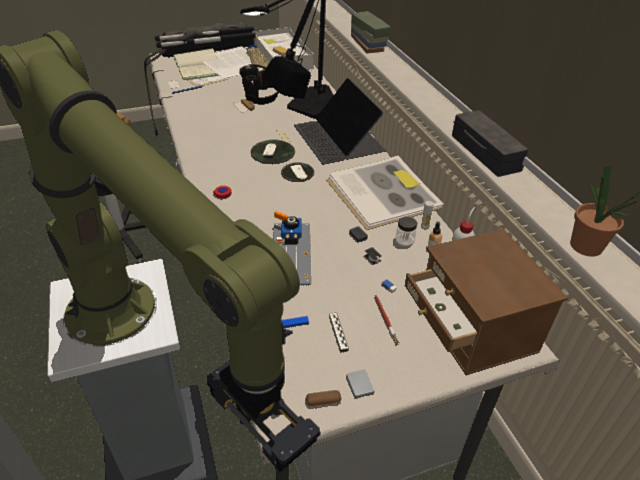

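The side view shows a clear path above the table: the arm is beyond the near end, and the block is at (340,332). The lever stands about 57° short of locked. I'll fly over the block towards the board and align the tool on the way.

```bash

python3 -m crank '[[[37,-17.6,0,0,-1],[37,-17.6,0,0,-1],[37,-17.6,0,0,-1],[37,-17.6,0,0,-1],[37,-17.6,0,0,-1],[37,-17.6,0,0,-1],[37,-17.6,0,0,-1],[37,-17.6,0,0,-1],[37,-17.6,0,0,-1],[37,-17.6,0,0,-1]]]'
python3 -m crank '[[[0,0,0,-0.117,-1],[0,0,0,-0.117,-1],[0,0,0,-0.117,-1],[0,0,0,-0.117,-1],[0,0,0,-0.117,-1],[0,0,0,-0.117,-1],[0,0,0,-0.117,-1],[0,0,0,-0.117,-1],[0,0,0,-0.117,-1],[0,0,0,0,-1]]]'
python3 - <<'E'
from h import *
s=snap("wrist","pics/w1.png")
Rm=R.from_rotvec(s["tool_rot"]).as_matrix();print(s["time"],s["position"],Rm.round(3),s["joint_positions"])
print(np.array(get_image("wrist")["T_tool_cam"]).round(3))
for tx,ty,z in[(.531,-.254,.01),(.537,-.195,.01)]:print(px("pics/w1.png",(tx,ty,z)))
y=np.arctan2(Rm[1,0],Rm[0,0]);d=np.array([.53269,.15143])+.045*np.array([np.cos(2.271),np.sin(2.271)])-s["position"][:2]
print("yaw",y,"to lever grip, tool axes",Rm[:2,:2].T@d*1000,"turn",y-2.271)
E
```

```text
time: 0.93
position: [0.5295, -0.2845, 0.2223]
tool_rot: [-3.075, -0.642, 0.001]
ft_force: [1.2, -0.3, 0.3]
grip_width: 1.001
grip_force: 0.0
time: 1.77
position: [0.5284, -0.2862, 0.222]
tool_rot: [-2.332, -2.103, 0.001]
ft_force: [0.5, 0.6, 1.3]
grip_width: 0.994
grip_force: 0.0
1.7667 [ 0.52842162 -0.28619726  0.22198264] [[ 0.103  0.995 -0.001]
 [ 0.995 -0.103  0.001]
 [ 0.    -0.001 -1.   ]] [ 0.81558173  0.24583154 -0.43076108  1.56682969  0.1041266   1.35285048
  0.2704549 ]
[[-0.001 -0.966 -0.258  0.07 ]
 [ 1.    -0.001 -0.001  0.001]
 [ 0.    -0.258  0.966 -0.163]
 [ 0.     0.     0.     1.   ]]
[318.34525315 182.71601994]
[318.11341276 122.05237371]
yaw 1.4676672210908759 to lever grip, tool axes [466.9855162  -73.19153774] turn -0.803332778909124
```

```bash

python3 -m crank '[[[38,-6,0,0,-1],[38,-6,0,0,-1],[38,-6,0,0,-1],[38,-6,0,0,-1],[38,-6,0,0,-1],[38,-6,0,0,-1],[38,-6,0,0,-1],[38,-6,0,0,-1],[38,-6,0,0,-1],[38,-6,0,0,-1]]]'
python3 -m crank '[[[38,-6,0,0,-1],[38,-6,0,0,-1],[0,0,0,-0.115,-1],[0,0,0,-0.115,-1],[0,0,0,-0.115,-1],[0,0,0,-0.115,-1],[0,0,0,-0.115,-1],[0,0,0,-0.115,-1],[0,0,0,-0.115,-1],[0,0,0,0,-1]]]'
python3 - <<'E'
from h import *
s=snap("wrist","pics/w2.png")
Rm=R.from_rotvec(s["tool_rot"]).as_matrix();print(s["time"],s["position"],s["joint_positions"])
y=np.arctan2(Rm[1,0],Rm[0,0]);d=np.array([.53269,.15143])+.045*np.array([np.cos(2.271),np.sin(2.271)])-s["position"][:2]
print("yaw",y,"to lever grip, tool axes",Rm[:2,:2].T@d*1000,"turn",y-2.271)
a=cv2.imread("pics/w1.png");b=cv2.imread("pics/w2.png")
cv2.imwrite("pics/w1c.png",cv2.resize(a[60:300,180:460],None,fx=2.5,fy=2.5))
E
```

```text
time: 2.7
position: [0.5088, 0.0996, 0.2227]
tool_rot: [2.339, 2.096, 0.0]
ft_force: [1.5, -0.1, -0.7]
grip_width: 0.998
grip_force: 0.0
time: 3.53
position: [0.5053, 0.1747, 0.2224]
tool_rot: [-1.326, -2.848, 0.0]
ft_force: [-0.1, -0.0, -0.4]
grip_width: 1.001
grip_force: 0.0
3.5333 [0.50529653 0.17467093 0.22239798] [ 0.40858004  0.14515083 -0.85700975  1.71316464  0.11278044  1.33477391
  0.22943877]
yaw 2.2699411680637676 to lever grip, tool axes [9.58209805 5.96209995] turn -0.0010588319362323517
```

View pics/w2.png

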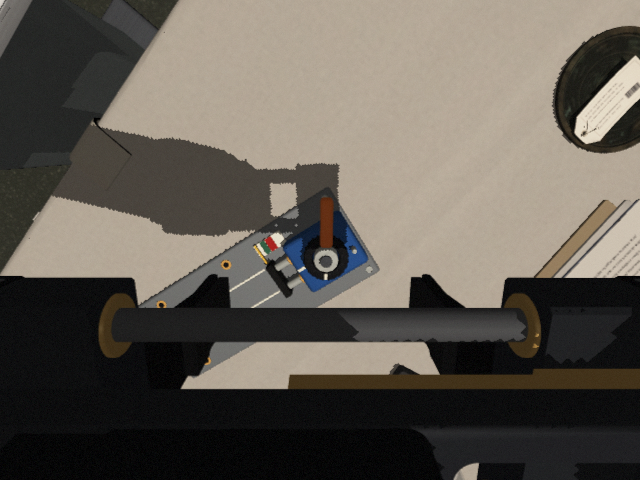

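View pics/w1c.png

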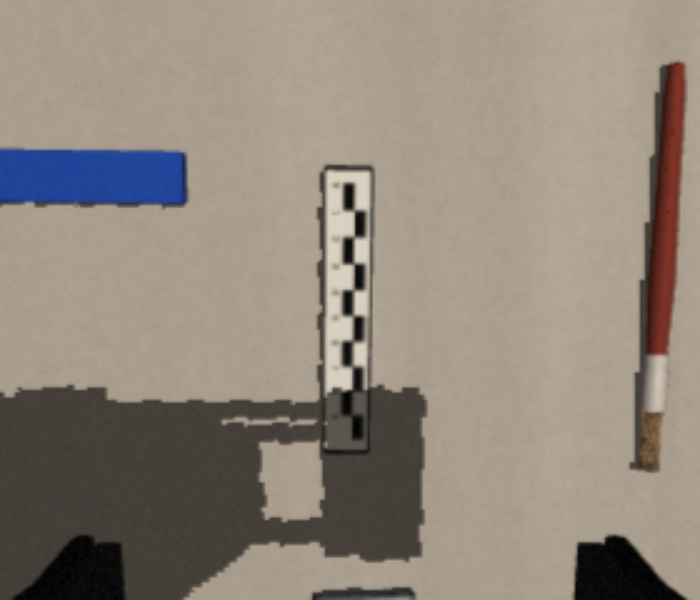

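In w2 the lever runs from its tip at (326,197) to the axis at (325,261), straight along the tool axis. The block in w1 is centred at about (319,183), which agrees with the top view.

```bash
python3 - <<'E'
from h import *
f="pics/w2.png"
print("axis pred px",px(f,(.5327,.1514,.05)),"tip pred",px(f,np.r_[np.array([.5327,.1514])+.06*np.array([np.cos(2.271),np.sin(2.271)]),.058]))
a=w(f,325,261,.052);t=w(f,326.5,197,.058);print(a,t,np.linalg.norm(t-a),np.arctan2(t[1]-a[1],t[0]-a[0]))
# board corners seen
print("corners",w(f,328,187,.008),w(f,379,269,.008))
M=R.from_euler('z',-.3042).as_matrix()
for c in[(-.055,.13,.008),(.055,.13,.008)]:print(np.array([.50514,.06366,0])+M@c)
f="pics/w1.png"
q=np.array([w(f,180+u/2.5,60+v/2.5,.01)[:2] for u,v in[(326,166),(373,166),(369,452),(324,450)]]);print("block",q.mean(0),q)
E
```

```text
axis pred px [325.59797589 256.94013262] tip pred [325.8829179  196.33946097]
[0.53448117 0.14834733 0.052     ] [0.4948536  0.19718422 0.058     ] 0.06317741347005587 2.252466333742642
corners [0.49459828 0.20138506 0.008     ] [0.59583375 0.1689544  0.008     ]
[0.49160412 0.20416544 0.008     ]
[0.59655368 0.17121714 0.008     ]
block [ 0.53153159 -0.25712145] [[ 0.5289886  -0.19826849]
 [ 0.54746648 -0.20020889]
 [ 0.53437939 -0.31644816]
 [ 0.5152919  -0.31356025]]
```

```bash

python3 -m crank '[[[9,5,20,0,-1],[0,0,30,0,-1],[0,0,30,0,-1],[0,0,30,0,-1],[0,0,30,0,-1],[0,0,20,0,-1],[0,0,15,0,-1],[0,0,6,0,-1],[0,0,0,0,-1],[0,0,0,0,-1]]]' 15
python3 -m crank '[[[0,0,0,0,0],[0,0,0,0,0],[0,0,0,0,0.4],[0,0,0,0,0.6],[0,0,0,0,1],[0,0,0,0,1],[0,0,0,0,1],[0,0,0,0,1],[0,0,0,0,1],[0,0,0,0,1]]]' 15
python3 - <<'E'
from h import *
s=ctrl.get_state();Rm=R.from_rotvec(s["tool_rot"]).as_matrix();y=np.arctan2(Rm[1,0],Rm[0,0])
p=s["position"][:2];a=np.array([.533,.150]);d=p-a;print(p,y,np.hypot(*d),np.arctan2(d[1],d[0]),s["grip_width"]*87)
E
```

```text
time: 4.42
position: [0.5038, 0.1851, 0.042]
tool_rot: [1.329, 2.846, 0.001]
ft_force: [-0.2, -0.5, -0.3]
grip_width: 1.001
grip_force: 0.0
time: 5.25
position: [0.5034, 0.1848, 0.0415]
tool_rot: [-1.326, -2.848, 0.0]
ft_force: [0.6, 1.0, 0.6]
grip_width: 0.322
grip_force: 0.0
[0.50339736 0.18480804] 2.269766395195738 0.045693718971427336 2.2755538885716833 27.983207314192047
```

```bash

python3 -m crank '[[[0,0,0,0,1],[0,0,0,0,1],[0,0,0,0,1],[0,0,0,0,1],[0,0,0,0,1],[0,0,0,0,1]]]' 15
python3 -m crank '[[[-0.1,2.3,0,0.05,1],[-0.2,4.6,0,0.1,1],[-0.2,4.6,0,0.1,1],[-0.2,4.6,0,0.1,1],[-0.2,4.6,0,0.1,1],[-0.2,4.6,0,0.1,1],[-0.2,4.6,0,0.1,1],[-0.2,4.6,0,0.1,1],[-0.2,4.6,0,0.1,1],[0,0,0,0,1]]]'
python3 - <<'E'
from h import *
s=ctrl.get_state();Rm=R.from_rotvec(s["tool_rot"]).as_matrix();y=np.arctan2(Rm[1,0],Rm[0,0])
p=s["position"][:2];a=np.array([.533,.150]);d=p-a;print(p,y,np.hypot(*d),np.arctan2(d[1],d[0]),s["grip_width"]*87,s["torque"])
E
```

```text
time: 5.75
position: [0.5038, 0.1853, 0.0416]
tool_rot: [1.326, 2.848, 0.002]
ft_force: [2.5, 1.4, -2.6]
grip_width: 0.137
grip_force: 15.0
time: 6.58
position: [0.5411, 0.1961, 0.0416]
tool_rot: [-2.385, -2.044, -0.003]
ft_force: [3.3, 2.6, -1.2]
grip_width: 0.137
grip_force: 15.0
[0.54109392 0.19610286] 1.4170255202675452 0.0468079643072364 1.3970051228043898 11.89835880702761 [ 0.67768396 -0.74154922  0.07687656]
```

```bash

python3 -m crank '[[[-0.1,2.3,0,0.05,1],[-0.1,2.3,0,0.05,1],[0,1,0,0.02,1],[0,0,0,0,1],[0,0,0,0,1]]]'
python3 - <<'E'
from h import *
s=ctrl.get_state();Rm=R.from_rotvec(s["tool_rot"]).as_matrix();y=np.arctan2(Rm[1,0],Rm[0,0])
p=s["position"][:2];a=np.array([.533,.150]);d=p-a;print(p,y,np.hypot(*d),np.arctan2(d[1],d[0]),s["grip_width"]*87,s["ft_force"])
E
```

```text
time: 7.0
position: [0.5461, 0.195, 0.0417]
tool_rot: [-2.498, -1.905, -0.004]
ft_force: [5.3, 3.0, -5.1]
grip_width: 0.14
grip_force: 15.0
[0.54614437 0.19504673] 1.30316214143789 0.046925280824271796 1.2868848362151388 12.186637645012997 [ 5.26287069  3.04905635 -5.05382728]
```

```bash

python3 -m crank '[[[0,1,0,0.02,1],[0,1,0,0.02,1],[0,0,0,0,1],[0,0,0,0,1]]]'
python3 -m crank '[[[0,0,0,0,0.3],[0,0,0,0,0.3],[0,0,0,0,0.3],[0,0,0,0,0.3],[0,0,-20,0,0.3],[0,0,-30,0,0],[0,0,-30,0,0],[-20,0,-30,0,0],[-30,0,-20,0,0],[-30,0,0,0,0]]]'
python3 - <<'E'
from h import *
s=snap("wrist","pics/w3.png");snap("top","pics/t3.png");print(s["time"],s["position"],s["tool_rot"],s["ft_force"])
a=cv2.imread("pics/t3.png");b=cv2.imread("pics/w3.png")
c=cv2.resize(a[222:305,235:365],(640,409),interpolation=cv2.INTER_CUBIC)
cv2.imwrite("pics/b3.png",np.vstack([cv2.resize(b,None,fx=.9,fy=.9)[:250],c[:345,:576]]))
E
```

```text
time: 7.33
position: [0.548, 0.1945, 0.0417]
tool_rot: [-2.535, -1.855, -0.004]
ft_force: [4.8, 3.3, -3.8]
grip_width: 0.136
grip_force: 15.0
time: 8.17
position: [0.525, 0.1184, 0.1765]
tool_rot: [2.533, 1.852, 0.011]
ft_force: [0.9, -0.0, -0.3]
grip_width: 0.496
grip_force: 0.0
8.1667 [0.52498808 0.11837155 0.17645319] [2.5328898  1.85239847 0.01080193] [ 0.88152067 -0.01232749 -0.27881744]
```

View pics/b3.png

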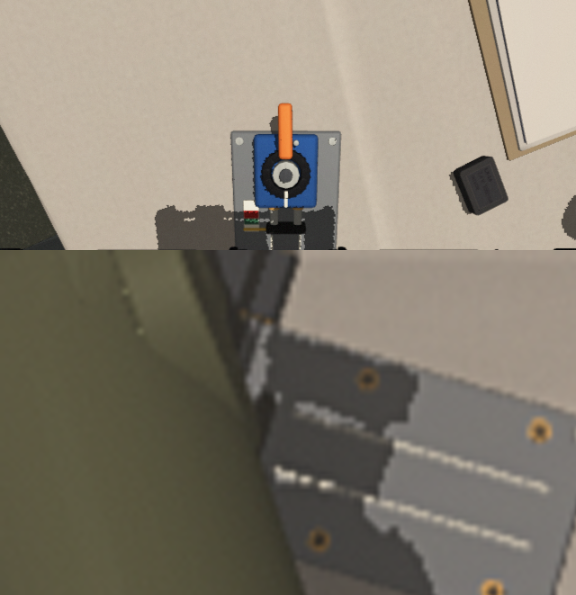

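The white lines of ring and housing meet at (285,200), and the lever points along the board's +y: it is locked. I'll use this view to refine the board's position, then go to the block.

```bash
python3 - <<'E'
from h import *
f="pics/w3.png"
l,r=w(f,232/.9,131/.9,.008),w(f,341/.9,131/.9,.008);th=np.arctan2(r[1]-l[1],r[0]-l[0]);m=(l+r)[:2]/2
print("board th",th,"origin",m-.13*np.array([-np.sin(-.304),np.cos(-.304)]),np.linalg.norm(r-l))
a=w(f,286/.9,175/.9,.05);print("axis",a)
s=ctrl.get_state();Rm=R.from_rotvec(s["tool_rot"]).as_matrix();y=np.arctan2(Rm[1,0],Rm[0,0]);print(y)
print(Rm[:2,:2].T@(np.array([.5312,-.2555])-s["position"][:2])*1000,"turn",y-1.463)
E
```

```text
board th -0.30934532320417313 origin [0.50816099 0.06065232] 0.10724799411253655
axis [0.53488873 0.14885999 0.05      ]
1.2529467221754675
[-345.84752208  122.59849214] turn -0.21005327782453254
```

```bash

python3 -m crank '[[[-34.6,12.3,0,0,0],[-34.6,12.3,0,0,0],[-34.6,12.3,0,0,0],[-34.6,12.3,0,0,0],[-34.6,12.3,0,0,0],[-34.6,12.3,0,0,0],[-34.6,12.3,0,0,0],[-34.6,12.3,0,0,0],[-34.6,12.3,0,0,0],[-34.6,12.3,0,0,0]]]'
python3 -m crank '[[[0,0,0,-0.105,0],[0,0,0,-0.105,0],[0,0,0,0,0],[0,0,0,0,0]]]'
python3 - <<'E'
from h import *
s=snap("wrist","pics/w4.png")
b=cv2.imread("pics/w4.png");cv2.imwrite("pics/w4c.png",cv2.resize(b[50:350,170:470],None,fx=2,fy=2))
Rm=R.from_rotvec(s["tool_rot"]).as_matrix();y=np.arctan2(Rm[1,0],Rm[0,0]);print(s["time"],s["position"],y)
print(Rm[:2,:2].T@(np.array([.5312,-.2555])-s["position"][:2])*1000,"turn",y-1.463)
E
```

```text
time: 9.1
position: [0.5336, -0.251, 0.1711]
tool_rot: [-2.537, -1.851, 0.001]
ft_force: [0.2, 0.6, 1.2]
grip_width: 0.504
grip_force: 0.0
time: 9.43
position: [0.534, -0.2491, 0.1711]
tool_rot: [-2.332, -2.103, 0.0]
ft_force: [0.6, 1.0, -0.3]
grip_width: 0.497
grip_force: 0.0
9.4333 [ 0.53397083 -0.24906438  0.17105343] 1.4676530730139774
[-6.68670279 -2.09349552] turn 0.004653073013977327
```

View pics/w4c.png

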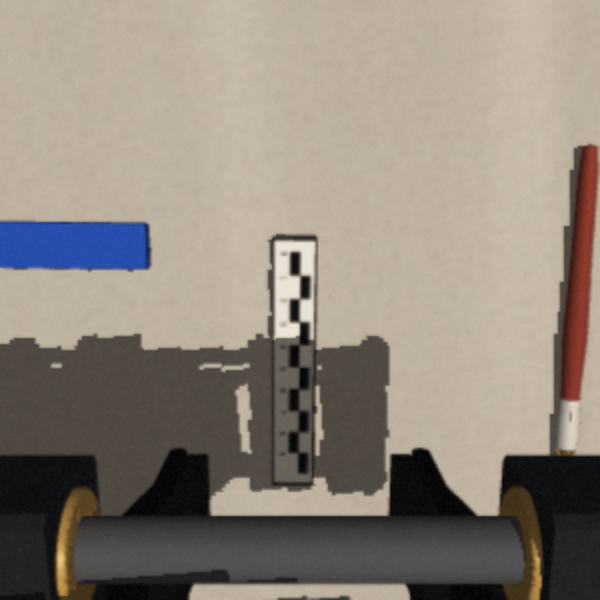

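The block lies at crop columns 273–317 and rows 236–485, between the fingers and parallel to them. Descending and gripping.

```bash
python3 - <<'E'
from h import *
f="pics/w4.png";q=np.array([w(f,170+u/2,50+v/2,.01)[:2] for u,v in[(272,236),(317.5,236),(314,485),(275,485)]]);print(q.mean(0))
E
python3 -m crank '[[[-7,-2,25,0.005,0],[0,0,30,0,0],[0,0,30,0,0],[0,0,30,0,0],[0,0,25,0,0],[0,0,15,0,0],[0,0,8,0,0],[0,0,4,0,0],[0,0,0,0,0],[0,0,0,0,0]]]' 30
python3 -m crank '[[[0,0,0,0,0.4],[0,0,0,0,0.6],[0,0,0,0,1],[0,0,0,0,1],[0,0,0,0,1],[0,0,0,0,1],[0,0,0,0,1],[0,0,0,0,1],[0,0,0,0,1],[0,0,0,0,1]]]' 30
python3 - <<'E'
from h import *
s=ctrl.get_state();print(s["position"],s["grip_width"]*87)
E
```

```text
[ 0.53149444 -0.25741968]
time: 10.32
position: [0.5324, -0.2566, 0.0057]
tool_rot: [2.335, 2.099, 0.001]
ft_force: [0.7, 1.2, 1.1]
grip_width: 0.5
grip_force: 0.0
time: 11.15
position: [0.5316, -0.2566, 0.0049]
tool_rot: [2.336, 2.1, -0.0]
ft_force: [-0.2, 0.3, 4.8]
grip_width: 0.221
grip_force: 30.0
[ 0.5315674  -0.25664596  0.00494063] 19.205312487908184
```

```bash

python3 -m crank '[[[0,0,-20,0,1],[0,0,-25,0,1],[0,0,-25,0,1],[0,0,0,0,1]]]'
python3 -m crank '[[[26,-7,0,0,1],[26,-7,0,0,1],[26,-7,0,0,1],[26,-7,0,0,1],[26,-7,0,0,1],[26,-7,0,0,1],[26,-7,0,0,1],[26,-7,0,0,1],[26,-7,0,0,1],[26,-7,0,0,1]]]'
python3 -m crank '[[[0,0,0,0.1,1],[0,0,0,0.1,1],[0,0,0,0,1],[0,0,0,0,1]]]'
python3 - <<'E'
from h import *
s=snap("wrist","pics/w5.png");snap("top","pics/t5.png")
b=cv2.imread("pics/w5.png");cv2.imwrite("pics/w5c.png",cv2.resize(b[60:340,170:470],None,fx=2,fy=2))
Rm=R.from_rotvec(s["tool_rot"]).as_matrix();y=np.arctan2(Rm[1,0],Rm[0,0]);print(s["time"],s["position"],y,s["grip_width"]*87)
for th,o in((-.3042,(.50514,.06366)),(-.309,(.508,.0607))):
    M=np.array([[np.cos(th),-np.sin(th)],[np.sin(th),np.cos(th)]]);print("tcp in board",M.T@(s["position"][:2]-o)*1000)
E
```

```text
time: 11.48
position: [0.5346, -0.2576, 0.0792]
tool_rot: [2.33, 2.096, 0.005]
ft_force: [1.2, -0.3, -0.3]
grip_width: 0.221
grip_force: 30.0
time: 12.32
position: [0.4884, 0.0107, 0.0737]
tool_rot: [-2.336, -2.1, 0.001]
ft_force: [0.4, 0.2, -1.0]
grip_width: 0.224
grip_force: 30.0
time: 12.65
position: [0.4889, 0.0095, 0.0739]
tool_rot: [-2.531, -1.86, 0.001]
ft_force: [0.2, 0.5, -0.4]
grip_width: 0.219
grip_force: 30.0
12.65 [0.48890672 0.00950328 0.07392071] 1.2676794066675825 19.062138251323248
tcp in board [  0.73360408 -56.53257236]
tcp in board [ -2.61974839 -54.57833448]
```

View pics/w5c.png

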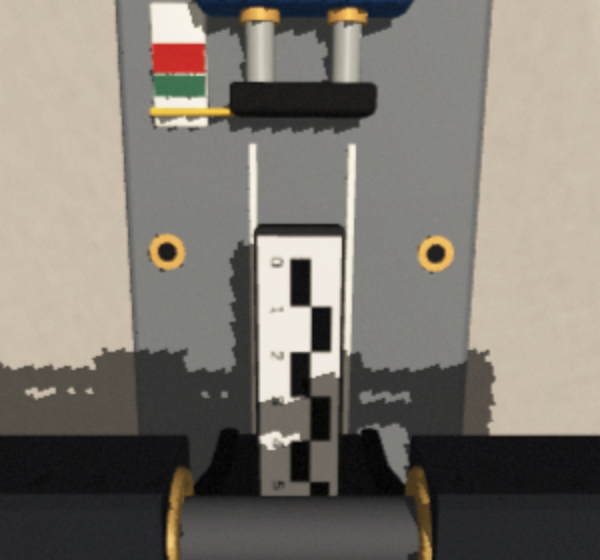

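The block is held straight. Its front edge runs from (255,236) to (344,236) in the crop. The lane lines start at (252,145) and (351,145), and the pad spans columns 230–376, front edge at row ~116. I'll compute the offsets.

```bash
python3 - <<'E'
from h import *
f="pics/w5.png";s=ctrl.get_state();Rm=R.from_rotvec(s["tool_rot"]).as_matrix()
t=lambda u,v,z:((Rm.T@(w(f,170+u/2,60+v/2,z)-s["position"]))[:2]*1000).round(1)
zt=.0739-.0049+.01
print("block front top L,R",t(255,236,zt),t(344,236,zt),"lower block L,R",t(258,430,zt),t(341,430,zt))
print("lane ends",t(252.5,145,.008),t(351.5,145,.008),"right low",t(345.5,360,.008))
print("pad front top L,R",t(231,116,.009),t(376,116,.009),"pointer",t(150,111,.02))
print("board edges",t(117,10,.008),t(491,10,.008),t(135,320,.008),t(472,320,.008))
E
```

```text
block front top L,R [56.5 -9.1] [56.5 10. ] lower block L,R [12.2 -9.1] [12.2 10.1]
lane ends [ 77.5 -13.7] [77.5 16.3] right low [10.2 15.6]
pad front top L,R [ 85.7 -19.9] [85.7 23.3] pointer [ 86.4 -41.9]
board edges [114.9 -52.3] [114.9  55.9] [ 23.5 -52.4] [23.5 56. ]
```

```bash

python3 -m crank '[[[0,1,15,0,1],[0,0,15,0,1],[0,0,15,0,1],[0,0,8,0,1],[0,0,4,0,1],[0,0,2,0,1],[0,0,0,0,1],[0,0,0,0,1]]]'
python3 -m crank '[[[0,0,1.5,0,1],[0,0,0,0,1],[0,0,0,0,1]]]'
python3 - <<'E'
from h import *
s=ctrl.get_state();Rm=R.from_rotvec(s["tool_rot"]).as_matrix();y=np.arctan2(Rm[1,0],Rm[0,0]);print(s["position"],y,s["ft_force"],Rm.T@s["ft_force"],s["torque"])
E
```

```text
time: 13.42
position: [0.4908, 0.0092, 0.0161]
tool_rot: [2.533, 1.857, 0.001]
ft_force: [0.2, -0.1, -0.4]
grip_width: 0.223
grip_force: 30.0
time: 13.67
position: [0.4905, 0.0092, 0.0144]
tool_rot: [2.533, 1.857, 0.001]
ft_force: [-0.9, 0.4, -1.6]
grip_width: 0.217
grip_force: 30.0
[0.49050577 0.00916525 0.01437033] 1.2649477109426368 [-0.92968448  0.43847295 -1.58488774] [ 0.1383021  -1.0196288   1.58419398] [ 0.00962289 -0.09103447  0.01410046]
```

```bash

python3 -m crank '[[[0,0,1,0,1],[8,0,0,0,1],[7,0,0,0,1],[5,0,0,0,1],[3,0,0,0,1],[0,0,0,0,1],[0,0,0,0,1]]]'
python3 - <<'E'
from h import *
s=snap("wrist","pics/w6.png")
b=cv2.imread("pics/w6.png");cv2.imwrite("pics/w6c.png",cv2.resize(b[60:340,170:470],None,fx=2,fy=2))
Rm=R.from_rotvec(s["tool_rot"]).as_matrix();print(s["position"],Rm.T@s["ft_force"])
E
```

```text
time: 14.25
position: [0.4972, 0.0316, 0.013]
tool_rot: [-2.533, -1.858, 0.0]
ft_force: [0.8, 0.4, -0.0]
grip_width: 0.221
grip_force: 30.0
[0.497208   0.03159019 0.01298782] [0.64165418 0.60810909 0.04731199]
```

View pics/w6c.png

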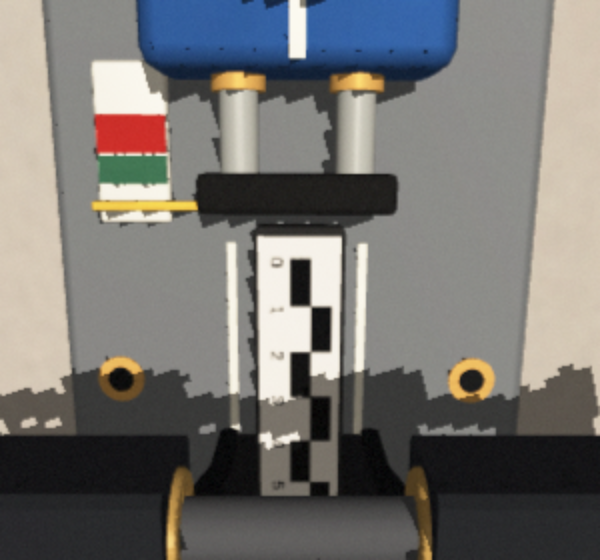

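The block is centred between the lines at columns 232 and 362, with its front edge at row ~234 still just short of the pad's at row ~214. I'll compute the gap.

```bash
python3 - <<'E'
from h import *
f="pics/w6.png";s=ctrl.get_state();Rm=R.from_rotvec(s["tool_rot"]).as_matrix()
t=lambda u,v,z:((Rm.T@(w(f,170+u/2,60+v/2,z)-s["position"]))[:2]*1000).round(1)
print(t(300,235,.018),t(300,226,.009),t(297,214,.029),"strip mark fields",t(130,210,.003),t(130,185,.003),t(130,155,.003),"lane",t(232,243,.008),t(362,243,.008))
E
python3 -m crank '[[[1,0,0,0,1],[1,0,0,0,1],[1,0,0,0,1],[0,0,0,0,1],[0,0,0,0,1],[0,0,0,0,1]]]'
python3 - <<'E'
from h import *
s=ctrl.get_state();Rm=R.from_rotvec(s["tool_rot"]).as_matrix();print(s["position"],Rm.T@s["ft_force"])
E
```

```text
[56.8  0.8] [58.1  0.8] [61.9  0.2] strip mark fields [ 61.3 -38.9] [ 67.  -38.6] [ 73.7 -38.2] lane [ 54.2 -14.8] [54.1 15. ]
time: 14.8
position: [0.4981, 0.0339, 0.013]
tool_rot: [2.534, 1.857, -0.0]
ft_force: [-0.3, -0.4, -0.9]
grip_width: 0.224
grip_force: 30.0
[0.49806296 0.03391346 0.01300279] [-0.44926006 -0.13189081  0.86092727]
```

```bash

python3 -m crank '[[[1,0,0,0,1],[1,0,0,0,1],[1,0,0,0,1],[1,0,0,0,1],[1,0,0,0,1],[1,0,0,0,1],[0,0,0,0,1],[0,0,0,0,1],[0,0,0,0,1],[0,0,0,0,1]]]' 40
python3 - <<'E'
from h import *
s=ctrl.get_state();Rm=R.from_rotvec(s["tool_rot"]).as_matrix();print(s["position"],Rm.T@s["ft_force"])
E
```

```text
time: 15.63
position: [0.4998, 0.0393, 0.013]
tool_rot: [2.534, 1.856, -0.001]
ft_force: [-1.5, -4.1, 0.6]
grip_width: 0.221
grip_force: 40.0
[0.49976421 0.03927382 0.01298034] [-4.35770717 -0.17606998 -0.55829989]
```

```bash

python3 -m crank '[[[1,0,0,0,1],[1,0,0,0,1],[1,0,0,0,1],[0,0,0,0,1],[0,0,0,0,1],[0,0,0,0,1],[0,0,0,0,1]]]'
python3 - <<'E'
from h import *
F=[]
for i in range(4):
    s=snap("wrist","pics/w7.png");Rm=R.from_rotvec(s["tool_rot"]).as_matrix();F.append(Rm.T@s["ft_force"])
print(s["position"],np.mean(F,0),s["qd"].round(4))
b=cv2.imread("pics/w7.png");cv2.imwrite("pics/w7c.png",cv2.resize(b[60:340,170:470],None,fx=2,fy=2))
E
```

```text
time: 16.22
position: [0.5005, 0.0417, 0.013]
tool_rot: [2.534, 1.856, -0.002]
ft_force: [-1.8, -6.3, 1.6]
grip_width: 0.219
grip_force: 40.0
[0.50056014 0.04170602 0.01296995] [-6.07543176  0.22457287 -1.64007793] [ 0.0004  0.0001  0.0004 -0.0002  0.0024 -0.0018 -0.0005]
```

View pics/w7c.png

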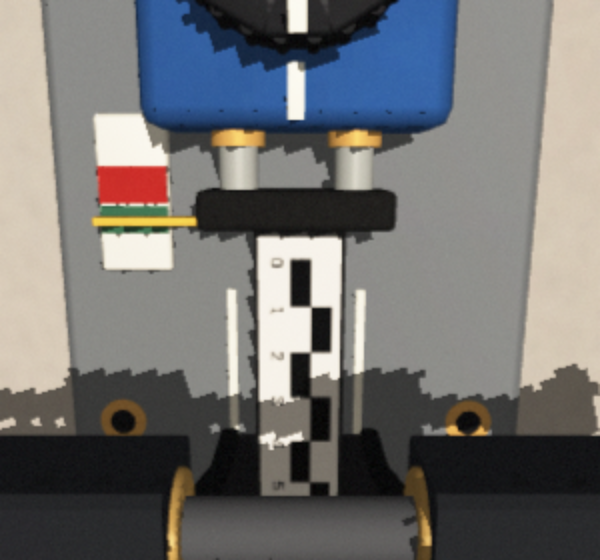

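The yellow pointer is at row ~221, in the green field. The block is centred and square, and the ring and housing lines still meet. A last small nudge towards 7 N, then I hand in.

```bash

python3 -m crank '[[[0.8,0,0,0,1],[0,0,0,0,1],[0,0,0,0,1],[0,0,0,0,1],[0,0,0,0,1],[0,0,0,0,1],[0,0,0,0,1]]]'
python3 - <<'E'
from h import *
s=ctrl.get_state();Rm=R.from_rotvec(s["tool_rot"]).as_matrix();print(s["position"],Rm.T@s["ft_force"])
if 4.5<-(Rm.T@s["ft_force"])[0]<9: print(job.close_job())
E
```

```text
time: 17.0
position: [0.5006, 0.042, 0.0129]
tool_rot: [2.534, 1.856, -0.003]
ft_force: [-2.4, -6.3, 1.7]
grip_width: 0.217
grip_force: 40.0
[0.50063692 0.0420456  0.01294388] [-6.70087955 -0.38158699 -1.67492128]
the job is handed in; nothing more can be done
None
```

I turned the collar to its locked mark and handed the job in with the gripper still holding the scale block flat in the lane, pressing the pad with about 6.7 N; the yellow pointer was in the green field just before a final 0.8 mm nudge.

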